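# Make up two ball-mill sample kits

### The job

Make up the two milling kits from the stock tray: the blue holder gets the white-capped vial and the grey steel ball, the orange holder gets the black-capped vial, the white ceramic ball and the alumina boat. Stand each vial upright in its holder's round well, set each ball in the dimple so that it cannot roll, and lay the boat upright in the long slot; set things down rather than drop them. The brown ball, the wash bottle and the grease jar are not part of the kits: leave them where they are.

Things in the scene. Friction and masses are not known exactly. Their poses are not given: they have to be found in the camera images.
- white_cap_vial: Glass sample vial with a white ribbed screw cap, 22 mm across and 48 mm tall, about 28 g, standing upright in the stock tray (190 by 290 mm, floor 3 mm and rim 20 mm above the worktop). Origin: centre of its underside; z up along the vial. Goes into the blue holder's well.
- black_cap_vial: Glass sample vial with a black screw cap, same size (22 mm across, 48 mm tall, 28 g), standing upright in the stock tray. Origin: centre of its underside; z up along the vial. Goes into the orange holder's well.
- steel_ball: Grinding ball of dark grey polished steel, 30 mm across, about 110 g, lying in one of the three dimples of the black ball rack in the stock tray. Origin: the ball's centre (its axes mean nothing). Goes into the blue holder's dimple.
- white_ball: Grinding ball of white ceramic, 30 mm across, about 85 g, in another dimple of the ball rack. Origin: the ball's centre (its axes mean nothing). Goes into the orange holder's dimple.
- brown_ball: Grinding ball of brown agate, 30 mm across, in the remaining dimple of the ball rack (a row, 65 mm apart; the rack's top is 21 mm above the worktop). Origin: the ball's centre. Not part of the kits: stays in the rack.
- boat: Cream alumina boat: open trough 18 mm wide (its x), 57 mm long (its y from -23 to +34 mm), 12 mm high, 22 g, with a flat tab on its -y end (67 mm in all), lying upright in the stock tray. Origin: on the underside, mid-length of the 67 mm; z up. Take it across its width, 6 mm to the +y side of the origin. Goes into the orange holder's slot, either way round, origin at mid-slot.
- blue_holder: Blue block, fixed, 145 (x) by 120 (y) by 20 mm high. Origin: centre of underside, z up. In its frame (mm): round well for the vial at x -30, y +30, 32 across, floor at z 8; dimple at x -30, y -30, 20 across, a seated ball's centre at z 31; boat slot at x 42, y 0, 30 wide in x, 80 long in y, floor at z 15 (left empty). White label strip along the -x edge. The holders may swap places.
- orange_holder: Orange block, in all sizes the same as the blue holder, with the well, dimple and slot at the same places in its own frame; here the slot takes the boat. A computer 38 cm tall stands behind, between the two holders (x over 565 mm, y -215 to -60 mm in the base frame): move round its front.
- wash_bottle: White squeeze bottle with a spout, 63 mm across, 191 mm tall, standing behind the work. Origin: centre of its underside. Leave it alone.
- grease_jar: Small white jar with a black lid, 50 mm across, 39 mm tall, standing to the right of the holders. Origin: centre of its underside. Leave it alone.

How it is judged:
By the outcome, as a careful person would: the job done as asked, in the order asked, and still so for the second after the job is handed in, with the robot touching nothing.
It also fails if it takes over 120 s, if anything falls off the work surface, if the arm or the gripper's body presses on something with over 40 N, if the wrist force passes 120 N, or if a joint passes its speed limit or range.

### The arm

A 6-joint arm with a two-finger parallel gripper is mounted at the origin on a cart in front of the work surface, level with it; the furniture and walls round the work are solid. World frame = base frame: x ahead of the robot, y to its left, z up, the work surface at z = 0. Lengths are in mm, angles in rad, forces in N, time in s.
With the tool pointing down it reaches from about 350 to 875 mm from the base axis. Payload 4.2 kg.
Tool frame: the origin (TCP) lies between the finger pads; the fingertips stand 11 mm ahead of it and the grasp point (between the pads) lies 8 mm behind it; z points along the fingers, y is the direction in which the jaws open and shut (so a half turn about z gives the same grasp; the last joint's range is limited). The gripper opens to 85 mm and grips with 20 to 120 N. Pads are 22 mm wide; open, the fingers measure 114 mm over their backs; the gripper's body (76 mm by 85 mm) begins 54 mm behind the grasp point. The pads swing forward as they close: fully open they stand 13 mm farther back than shut.
Start: joints at [1.376, 0.385, 0.008, 0, -1.194, -0.259], TCP at [273.956, 561.736, 242.312] pointing down, gripper open.
Joint ranges: [-3.14, 3.14], [-1.21, 2.06], [-1.07, 1.41], [-3.16, 2.05], [-2.99, -0.16], [-3.1, 3.1]. Speed limits (rad/s): [2.79, 2.79, 3.14, 3.14, 3.14, 3.14].

### API

Orientations are given as a unit quaternion [x, y, z, w].
In Python, from bench import * gives the robot as it stands.
- The arm moves only by the tool servo_tool, never from a script. Its argument "rows" is a list of rows, each a list of 7 numbers: the opening, from 0 (shut) to 1 (fully open), then the shift along the tool's x, y, z in cm, then the turn, a rotation vector about the tool's x, y, z in degrees. A call has 1 to 12 rows; each row shifts and turns the commanded pose from where the row before left it, along the tool's axes as they then stand; what a row does not reach is not made up. A row lasts 1/10 s, in which the tool goes at most 50 mm and 8.59 degrees, less where a joint would pass 70% of its speed; a pose out of reach is approached as far as the arm can. A call is refused whole if a number of a shift passes 5 or a number of a turn 8.59, either way. A call with a gripper value outside its range is refused whole. The fingers move at their own pace and stop on an object; the grip force is fixed at half the most. Time passes only in rows, so rows that do not move let the fingers close. It gives the time, the measured TCP pose, the force and the opening at its end, in the units of the state.
- read_state(): the state, without advancing time (a new reading comes with each control period).
- get_image(name): name is "scene" or "top" or "wrist"; returns a dict with "image" (480x640x3 uint8, red, green, blue), "mtx" (3x3 intrinsics, pixels), "extrinsics" (4x4, takes a point from camera to world coordinates). Camera axes: x right, y up, looking along -z (the intrinsics and any distortion apply to the point x, -y, -z); pixel columns grow to the right and rows downward; lengths in mm; the calibration is good to about 2 mm. A picture is of the moment at which its call begins. There is no depth.
- job_done(): hands the job in, once; it reports no verdict.
The state is a dict: "clock": time; "joints": joint angles; "joint_vel": joint speeds; "joint_efforts": joint torques, N m; "position": TCP position; "ee_rot": TCP orientation; "contact_force": force on the tool from outside, world axes, zero at the start; "wrist_torque": the same for the moment, N m; "gripper_width": finger opening in mm.
Only numpy, scipy, OpenCV 4.12 (cv2) and the standard library are available. Lean on these libraries where they do the work, as an engineer would, in place of code of your own. Each camera call takes 0.05 s, during which the arm holds its last target. There are 200 camera calls.

## Working session

There is one attempt and no reset: what is moved stays moved. The work goes in short steps, Python scripts to look and compute and a tool call to move; the robot and the scene stay as the last step left them, time stands still between calls to the robot, and variables do not carry over. Pictures are saved under pics/ and viewed, about 12 in all and at most 16, crops included, and the job is handed in when it is done.

Besides the shell and the picture viewer there is one more tool, called after ">>>" as a command line: name --pt "numbers of a row" for each row, then --argument value for the rest. servo_tool: Moves the arm, as the interface text tells. Its arguments: {"type":"object","properties":{"rows":{"type":"array","items":{"type":"array","items":{"type":"number"}}}},"required":["rows"]}

```bash
ls; mkdir -p pics; python3 - <<'E'
from bench import *
import cv2
s=read_state();print(s)
for n in("scene","top","wrist"):
    d=get_image(n);cv2.imwrite(f"pics/{n}0.png",d["image"][:,:,::-1]);print(n,d["mtx"].tolist(),d["extrinsics"].round(3).tolist(),[k for k in d])
E
```

```text
pics
{'clock': 0.0, 'joints': array([ 1.37559542e+00,  3.85532567e-01,  6.63562143e-03, -4.76830029e-04,
       -1.19400405e+00, -2.58620088e-01]), 'joint_vel': array([-6.74784830e-05, -6.20851399e-04, -5.95179903e-04,  1.19890293e-04,
        6.40954538e-04,  7.27540046e-05]), 'joint_efforts': array([ 3.02531262e-04, -3.92289877e+01,  1.88405067e+01,  4.18635651e+00,
       -4.48429899e-03,  1.32096710e-05]), 'position': array([273.73314806, 561.24819672, 241.24316398]), 'ee_rot': array([ 9.74345729e-01, -2.25053868e-01, -1.88122793e-04,  1.05883077e-03]), 'contact_force': array([ 0.21300147, -0.32299922,  0.26806101]), 'wrist_torque': array([ 0.00644537, -0.00480392,  0.03037539]), 'gripper_width': 85.33419392261715}
scene [[532.1503937194741, 0.0, 321.98190941045533], [0.0, 532.1503937194741, 245.69936256348637], [0.0, 0.0, 1.0]] [[-0.765, 0.497, -0.41, 16.629], [-0.644, -0.578, 0.501, 598.542], [0.012, 0.647, 0.763, 1039.802], [0.0, 0.0, 0.0, 1.0]] ['image', 'mtx', 'extrinsics']
top [[550.1685689983427, 0.0, 321.2295812839835], [0.0, 550.1685689983427, 244.64129969181613], [0.0, 0.0, 1.0]] [[0.021, 0.99, -0.139, 400.241], [-1.0, 0.022, 0.002, -37.217], [0.005, 0.139, 0.99, 1330.966], [0.0, 0.0, 0.0, 1.0]] ['image', 'mtx', 'extrinsics']
wrist [[356.4022394440579, 0.0, 318.16822964073305], [0.0, 356.4022394440579, 239.58431325060246], [0.0, 0.0, 1.0]] [[-0.44, 0.866, 0.24, 333.76], [-0.898, -0.424, -0.116, 532.067], [0.002, -0.266, 0.964, 372.615], [0.0, 0.0, 0.0, 1.0]] ['image', 'mtx', 'extrinsics']
```

View pics/top0.png

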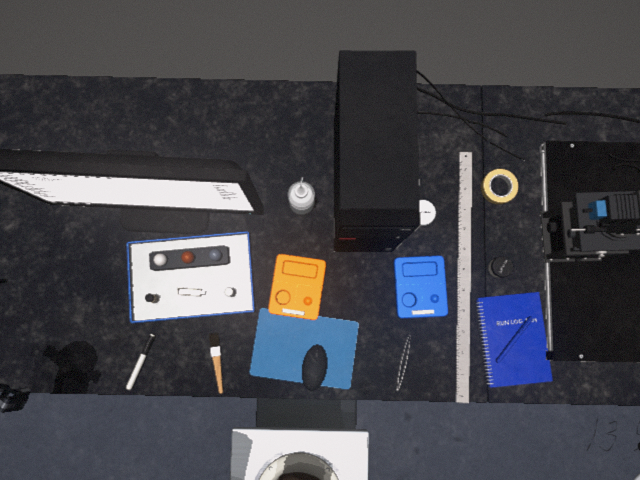

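View pics/scene0.png

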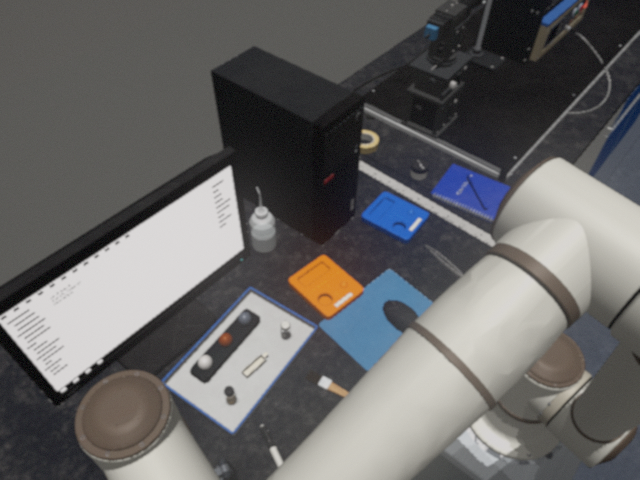

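View pics/wrist0.png

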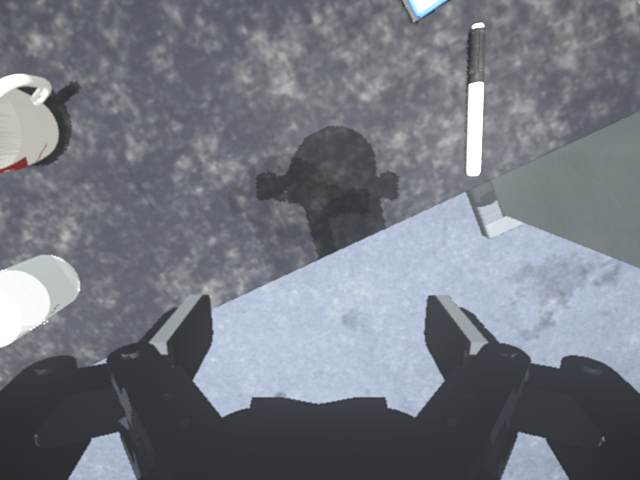

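Top view: tray at left (130–252, 235–320), with white/brown/steel balls at (160,258), (187,257) and (215,256). The black vial is at (152,298), the boat at (191,292) and the white vial at (231,292). The orange holder is at (298,287) and the blue one at (420,287), both with labels towards the robot. The scene view agrees. The wrist view shows only the bench edge.

```bash
cat >h.py <<'E'
from bench import *
import cv2, numpy as np
from scipy.spatial.transform import Rotation as R
def w(d,u,v,z):
    K=d["mtx"];E=d["extrinsics"]
    r=np.array([(u-K[0,2])/K[0,0],-(v-K[1,2])/K[1,1],-1]);r=E[:3,:3]@r;o=E[:3,3]
    return (o+r*(z-o[2])/r[2])
def px(d,p):
    E=d["extrinsics"];c=E[:3,:3].T@(np.array(p,float)-E[:3,3]);K=d["mtx"]
    return K[0,0]*c[0]/-c[2]+K[0,2],K[1,1]*-c[1]/-c[2]+K[1,2]
E
python3 - <<'E'
from h import *
d=get_image("top");im=d["image"][:,:,::-1].copy()
a=cv2.resize(im[228:328,120:330],None,fx=3.8,fy=3.8,interpolation=cv2.INTER_CUBIC)
b=cv2.resize(im[245:325,380:460],None,fx=2.2,fy=2.2,interpolation=cv2.INTER_CUBIC)
o=np.zeros((600,800,3),np.uint8);o[:a.shape[0],:a.shape[1]]=a;o[400:400+b.shape[0],:b.shape[1]]=b
cv2.imwrite("pics/z1.png",o)
hsv=cv2.cvtColor(im,cv2.COLOR_BGR2HSV)
for nm,lo,hi,z,roi in[("orange",(5,180,120),(22,255,255),20,(265,250,330,325)),("blue",(100,180,150),(118,255,255),20,(385,245,455,325)),("trayrim",(100,120,60),(125,255,255),20,(120,225,262,330))]:
    m=cv2.inRange(hsv,np.array(lo),np.array(hi));k=np.zeros_like(m);k[roi[1]:roi[3],roi[0]:roi[2]]=1;m=m*k
    p=cv2.findNonZero(m);r=cv2.minAreaRect(p);print(nm,r,[w(d,*c,z)[:2].round().tolist() for c in cv2.boxPoints(r)],w(d,*r[0],z).round(1))
for n,u,v,z in[("white",160,258,34),("brown",187,257,34),("steel",215,256,34),("bvial",152,298,51),("wvial",231,292,51),("boat",191,292,15)]:print(n,w(d,u,v,z).round(1))
E
```

```text
orange ((296.9971008300781, 286.2687683105469), (50.25490188598633, 60.594791412353516), 8.746161460876465) [[419.0, 83.0], [563.0, 66.0], [547.0, -53.0], [404.0, -35.0]] [482.7  15.3  20. ]
blue ((420.6210632324219, 286.39654541015625), (61.045982360839844, 50.28065490722656), 86.34777069091797) [[557.0, -214.0], [567.0, -335.0], [422.0, -343.0], [412.0, -224.0]] [ 488.8 -279.2   20. ]
trayrim ((193.63604736328125, 282.7651672363281), (97.99830627441406, 132.4267578125), 87.61405944824219) [[593.0, 431.0], [614.0, 114.0], [380.0, 95.0], [361.0, 405.0]] [485.6 261.4  20. ]
white [541.6 341.   34. ]
brown [545.4 277.2  34. ]
steel [549.2 211.1  34. ]
bvial [446.3 348.7  51. ]
wvial [464.1 166.7  51. ]
boat [463.8 267.7  15. ]
```

View pics/z1.png

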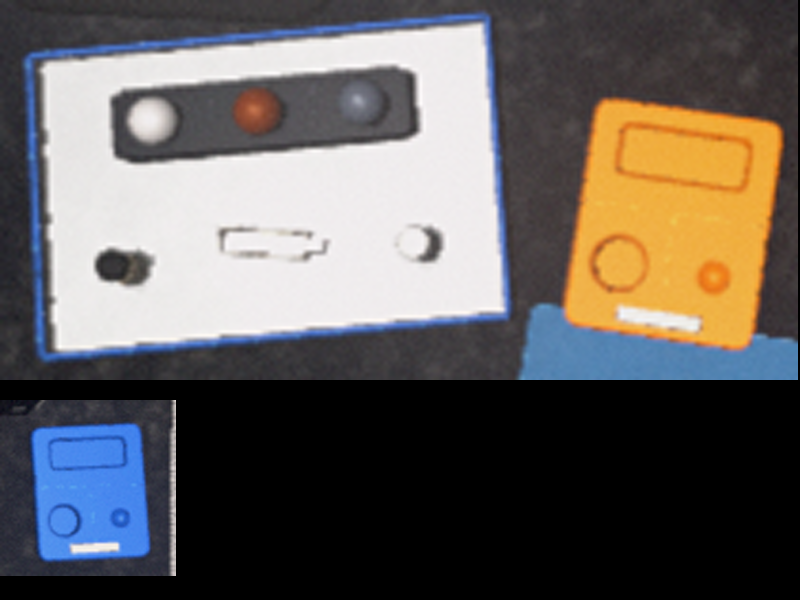

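Crop: white cap at full-image pixel (228.7,291.7), black cap at (149,297.7), white ball (160,259.6), steel ball (215.8,254.8). The boat's tab points to −y. Holder sizes check out at 145×120, with orange yaw about −6.7° and blue about +3.9°. I'm moving above the tray for a close look, with the jaws along x.

>>> servo_tool --pt "1 0 0 0 0 0 8" --pt "1 0 0 0 0 0 8" --pt "1 0 0 0 0 0 8" --pt "1 0 0 0 0 0 8" --pt "1 0 0 0 0 0 8" --pt "1 0 0 0 0 0 8" --pt "1 0 0 0 0 0 8" --pt "1 0 0 0 0 0 8"

```text
clock: 1.0
position: [273.9, 561.6, 242.0]
ee_rot: [-0.705, 0.709, -0.0, -0.0]
contact_force: [0.2, 0.0, -0.6]
gripper_width: 85.4
```

>>> servo_tool --pt "1 3.2 -2.4 0 0 0 0" --pt "1 3.2 -2.4 0 0 0 0" --pt "1 3.2 -2.4 0 0 0 0" --pt "1 3.2 -2.4 0 0 0 0" --pt "1 3.2 -2.4 0 0 0 0" --pt "1 3.2 -2.4 0 0 0 0" --pt "1 3.2 -2.4 0 0 0 0" --pt "1 3.2 -2.4 0 0 0 0" --pt "1 0 0 0 0 0 0" --pt "1 0 0 0 0 0 0"

```text
clock: 2.0
position: [466.3, 304.9, 242.1]
ee_rot: [-0.706, 0.708, 0.0, -0.0]
contact_force: [-0.7, 0.8, 0.5]
gripper_width: 85.5
```

```bash
python3 - <<'E'
from h import *
d=get_image("wrist");im=d["image"][:,:,::-1].copy();cv2.imwrite("pics/w1.png",im)
np.save("pics/w1.npy",d,allow_pickle=True);s=read_state();print(s["position"],s["ee_rot"].round(4),d["extrinsics"].round(3).tolist())
E
```

```text
[465.93799864 305.63729529 242.18153974] [-7.069e-01  7.073e-01  1.000e-04 -1.000e-04] [[-1.0, -0.003, 0.0, 465.81], [0.003, -0.964, -0.266, 237.719], [0.001, -0.266, 0.964, 373.419], [0.0, 0.0, 0.0, 1.0]]
```

View pics/w1.png

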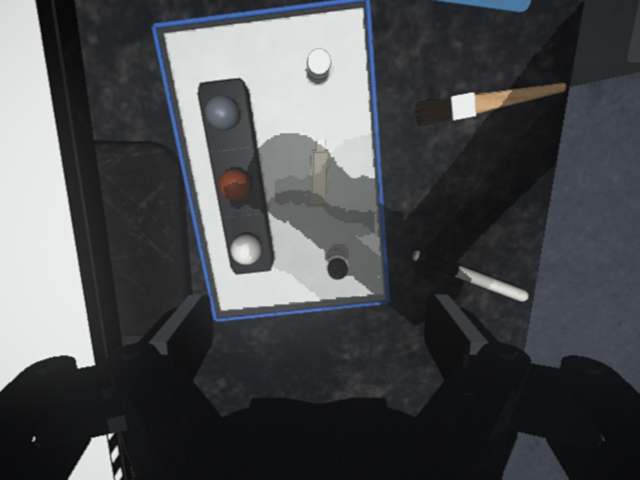

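Wrist view: white cap (319,60), black cap (338,269), steel ball (222,113), brown (234,184), white (245,249). The boat runs along (319,150–205) and the monitor foot is at left, columns 100–190.

```bash
python3 - <<'E'
from h import *
d=np.load("pics/w1.npy",allow_pickle=True).item();t=get_image("top")
for n,u,v,z in[("wcap",319,60,51),("bcap",338,269,51),("steel",222,113,32),("brown",234,184,32),("white",245,249,32),("boat+y",320,205,15),("boat-y",320,140,15),("foot",190,250,10),("monit",110,350,60)]:print(n,w(d,u,v,z).round(1))
print("top")
for n,u,v,z in[("white",160,259.6,32),("steel",215.8,254.8,32),("bvial",149,297.7,51),("wvial",228.7,291.7,51),("boat+y",178,291,15),("boat-y",205.5,293,15)]:print(n,w(t,u,v,z).round(1))
im=d["image"][:,:,::-1]
o=np.hstack([cv2.resize(im[35:95,285:365],(400,300),interpolation=2),cv2.resize(im[130:225,270:370],(316,300),interpolation=2)])
o2=np.hstack([cv2.resize(im[85:145,180:260],(400,300),interpolation=2),cv2.resize(im[235:295,285:365],(316,300)[:1]+(300,),interpolation=2)])
cv2.imwrite("pics/z2.png",np.vstack([o,o2]))
E
```

```text
wcap [464.6 173.2  51. ]
bcap [446.8 356.1  51. ]
steel [552.4 212.8  32. ]
brown [545.7 276.7  32. ]
white [539.  341.4  32. ]
boat+y [463.8 300.2  15. ]
boat-y [463.6 236.6  15. ]
foot [602.4 349.   10. ]
monit [673.6 437.7  60. ]
top
white [538.  341.3  32. ]
steel [552.4 209.7  32. ]
bvial [446.8 355.7  51. ]
wvial [464.7 172.1  51. ]
boat+y [465.5 298.8  15. ]
boat-y [462.2 233.   15. ]
```

View pics/z2.png

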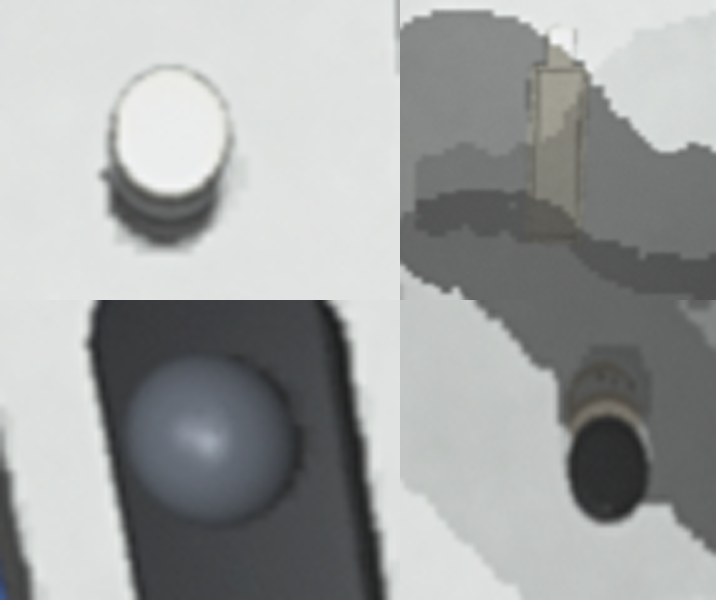

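Both cameras agree within about 3 mm, and the 65 mm ball spacing checks (129.7 mm across the two gaps). I'm picking the white-cap vial at about (464.6, 172.3).

>>> servo_tool --pt "1 2.7 0 0 0 0 0" --pt "1 2.7 0 0 0 0 0" --pt "1 2.7 0 0 0 0 0" --pt "1 2.6 0.1 0 0 0 0" --pt "1 2.6 0 0 0 0 0" --pt "1 0 0 3.5 0 0 0" --pt "1 0 0 3.5 0 0 0" --pt "1 0 0 3.5 0 0 0" --pt "1 0 0 3.5 0 0 0" --pt "1 0 0 3.0 0 0 0" --pt "1 0 0 2.2 0 0 0" --pt "1 0 0 1.6 0 0 0"

```text
clock: 3.3
position: [464.0, 173.6, 32.7]
ee_rot: [0.708, -0.706, -0.0, 0.001]
contact_force: [0.6, 0.5, 0.3]
gripper_width: 85.7
```

>>> servo_tool --pt "1 0 0 0 0 0 0" --pt "0 0 0 0 0 0 0" --pt "0 0 0 0 0 0 0" --pt "0 0 0 0 0 0 0" --pt "0 0 0 0 0 0 0" --pt "0 0 0 0 0 0 0" --pt "0 0 0 0 0 0 0" --pt "0 0 0 0 0 0 0"

```text
clock: 4.1
position: [465.4, 173.0, 35.2]
ee_rot: [0.707, -0.707, 0.0, -0.001]
contact_force: [-1.9, 0.8, 6.0]
gripper_width: 19.4
```

>>> servo_tool --pt "0 0 0 -1 0 0 0" --pt "0 0 0 -2 0 0 0" --pt "0 0 0 -4 0 0 0" --pt "0 0 0 -4 0 0 0" --pt "0 0 0 -4 0 0 0" --pt "0 2 0 -3 0 0 0" --pt "0 3 0 -2 0 0 0" --pt "0 4 0 0 0 0 0" --pt "0 4 0 0 0 0 0" --pt "0 4 0 0 0 0 0" --pt "0 4 0 0 0 0 0" --pt "0 4 0 0 0 0 0"

```text
clock: 5.3
position: [464.3, -78.9, 234.9]
ee_rot: [0.707, -0.707, 0.0, -0.0]
contact_force: [0.8, -0.2, -0.4]
gripper_width: 19.3
```

>>> servo_tool --pt "0 4 0 0 0 0 0" --pt "0 4 0 0 0 0 0" --pt "0 3 0 0 0 0 0" --pt "0 1 0 0 0 0 0" --pt "0 0 0 0 0 0 0" --pt "0 0 0 0 0 0 0"

```text
clock: 5.9
position: [464.7, -196.7, 234.3]
ee_rot: [0.707, -0.707, -0.0, -0.0]
contact_force: [-0.5, 1.0, -2.1]
gripper_width: 19.9
```

```bash
python3 - <<'E'
from h import *
d=get_image("wrist");im=d["image"][:,:,::-1].copy();cv2.imwrite("pics/w2.png",im)
np.save("pics/w2.npy",d,allow_pickle=True);s=read_state();print(s["position"],s["ee_rot"].round(4),s["gripper_width"],s["contact_force"])
E
```

```text
[ 464.82586168 -196.38036075  234.39825264] [ 7.074e-01 -7.068e-01 -1.000e-04 -1.000e-04] 19.376399095508766 [-0.32854997  0.04626635 -0.15620788]
```

View pics/w2.png

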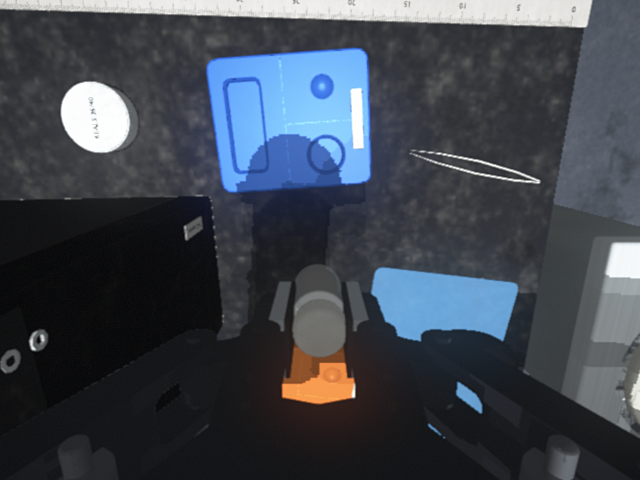

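Vial held upright between the pads. The blue holder's well is at (326,155) and its dimple at (322,87).

```bash
cat >>h.py <<'E'
def holder(d,lo,hi,z=20):
    m=cv2.inRange(cv2.cvtColor(np.ascontiguousarray(d["image"]),cv2.COLOR_RGB2HSV),lo,hi)
    m=cv2.morphologyEx(m,cv2.MORPH_CLOSE,np.ones((5,5)))
    c=max(cv2.findContours(m,0,1)[0],key=cv2.contourArea)[:,0]
    p=np.array([w(d,*q,z)[:2] for q in c],np.float32);return cv2.minAreaRect(p)
def inh(r,yaw,x,y):
    c,s=np.cos(np.radians(yaw)),np.sin(np.radians(yaw));return np.array(r)+[c*x-s*y,s*x+c*y]
E
python3 - <<'E'
from h import *
d=np.load("pics/w2.npy",allow_pickle=True).item()
r=holder(d,(100,150,80),(120,255,255));print(r)
print(w(d,326,155,20),w(d,322,87,22), w(d,322,87,20))
for yaw in(2,3,4,5):print(yaw,inh(r[0],yaw,-30,30),inh(r[0],yaw,-30,-30))
t=get_image("top");print(holder(t,(5,180,120),(22,255,255)))
E
```

```text
((488.7457275390625, -279.4185791015625), (144.93951416015625, 120.10944366455078), 3.8624541759490967)
[ 456.58738937 -251.22549815   20.        ] [ 460.48951869 -310.5167538    22.        ] [ 460.46743425 -310.78795766   20.        ]
2 [ 457.71701783 -250.48383919] [ 459.81098763 -310.44728881]
3 [ 457.21676281 -251.02977175] [ 460.35692018 -310.94754383]
4 [ 456.72611182 -251.58435181] [ 460.91150024 -311.43819482]
5 [ 456.24521431 -252.14741044] [ 461.47455888 -311.91909233]
((462.3169860839844, 65.48532104492188), (55.60703659057617, 44.57439422607422), 14.444684028625488)
```

>>> servo_tool --pt "0 2.5 0.4 0 0 0 0" --pt "0 2 0.4 0 0 0 0" --pt "0 1 0 3 0 0 0" --pt "0 0 0 4 0 0 0" --pt "0 0 0 4 0 0 0" --pt "0 0 0 3 0 0 0" --pt "0 0 0 2 0 0 0" --pt "0 0 0 1.5 0 0 0" --pt "0 0 0 1 0 0 0" --pt "0 0 0 0.5 0 0 0" --pt "0 0 0 0.4 0 0 0" --pt "0 0 0 0 0 0 0"

```text
clock: 7.2
position: [457.5, -252.1, 40.7]
ee_rot: [0.707, -0.707, 0.0, -0.0]
contact_force: [0.0, 0.4, -1.3]
gripper_width: 19.3
```

```bash
python3 - <<'E'
from h import *
import time
for i in range(2):
    d=get_image("wrist");s=read_state();print(s["position"].round(1),s["contact_force"].round(1),s["gripper_width"])
E
```

```text
[ 457.4 -252.2   40.9] [ 0.  -0.8  0.2] 19.516723165118233
[ 457.4 -252.3   40.9] [ 0.1  0.6 -0.8] 19.718557575094593
```

>>> servo_tool --pt "0 0 0 0.1 0 0 0" --pt "0 0 0 0 0 0 0"

```text
clock: 7.5
position: [457.5, -252.5, 40.3]
ee_rot: [0.707, -0.707, 0.001, -0.0]
contact_force: [-1.0, 0.3, 4.0]
gripper_width: 19.4
```

>>> servo_tool --pt "0 0 0 0.1 0 0 0" --pt "0 0 0 0 0 0 0"

```text
clock: 7.7
position: [457.6, -252.6, 40.2]
ee_rot: [0.707, -0.707, 0.001, -0.0]
contact_force: [-2.3, 1.5, 10.9]
gripper_width: 19.0
```

>>> servo_tool --pt "0 0 0 -0.1 0 0 0" --pt "0.6 0 0 0 0 0 0" --pt "0.6 0 0 0 0 0 0" --pt "0.6 0 0 0 0 0 0" --pt "0.6 0 0 0 0 0 0" --pt "0.6 0 0 0 0 0 0" --pt "0.6 0 0 -1 0 0 0" --pt "0.6 0 0 -3 0 0 0" --pt "0.6 0 0 -4 0 0 0" --pt "0.6 0 0 -4 0 0 0" --pt "0.6 0 0 -4 0 0 0" --pt "0.6 0 0 -4 0 0 0"

```text
clock: 8.9
position: [456.5, -252.2, 241.9]
ee_rot: [0.707, -0.707, 0.0, -0.0]
contact_force: [0.9, 0.2, 0.0]
gripper_width: 51.0
```

>>> servo_tool --pt "0.6 -3 0 0 0 0 0" --pt "0.6 -4.5 0 0 0 0 0" --pt "0.6 -4.5 0 0 0 0 0" --pt "0.6 -4.5 0 0 0 0 0" --pt "0.6 -4.5 0 0 0 0 0" --pt "0.6 -4.5 0 0 0 0 0" --pt "0.6 -4.4 -1 0 0 0 0" --pt "0.6 -4 -2 0 0 0 0" --pt "0.6 -4 -2 0 0 0 0" --pt "0.6 -4 -2 0 0 0 0" --pt "0.6 -3 -1.5 0 0 0 0" --pt "0.6 -1.5 -0.9 0 0 0 0"

```text
clock: 10.1
position: [551.7, 214.3, 239.5]
ee_rot: [0.708, -0.706, 0.0, -0.0]
contact_force: [-1.3, -0.5, 0.3]
gripper_width: 51.1
```

```bash
python3 - <<'E'
from h import *
for n in("top","wrist"):
    d=get_image(n)
    if n=="top":
        a=cv2.resize(d["image"][240:330,370:470,::-1],None,fx=4,fy=4,interpolation=2)
    else:
        im=d["image"][:,:,::-1];s=read_state();print(s["position"].round(1),s["gripper_width"],s["ee_rot"])
        for p in([552.4,212.2,32],[545.7,276.8,32]):print(px(d,p))
        b=im[:360,140:540]
cv2.imwrite("pics/w3.png",np.hstack([a,b]))
E
```

```text
[551.6 213.7 239.2] 51.1935668631095 [ 7.07829651e-01 -7.06383167e-01  6.40440116e-05 -4.70721995e-05]
(np.float64(318.2199524074714), np.float64(210.00848600498543))
(np.float64(324.73733838278247), np.float64(272.9774815477654))
```

View pics/w3.png

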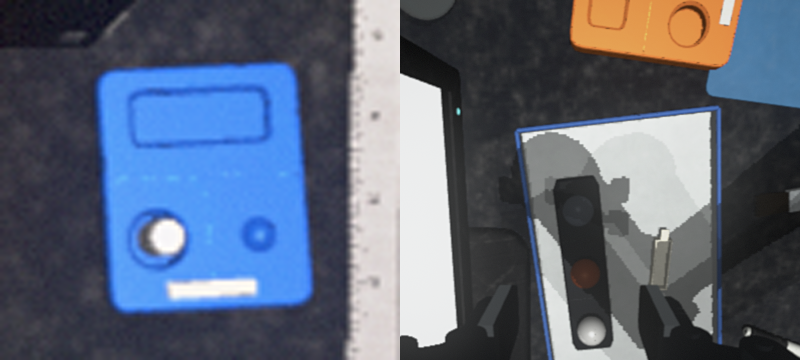

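White vial upright in the blue well. The steel ball is at (318,209), predicted (318,210). Descending for it.

>>> servo_tool --pt "0.6 0.1 0 3 0 0 0" --pt "0.6 0 0 4 0 0 0" --pt "0.6 0 0 4 0 0 0" --pt "0.6 0 0 4 0 0 0" --pt "0.6 0 0 2.5 0 0 0" --pt "0.6 0 0 1.5 0 0 0" --pt "0.6 0 0 1 0 0 0" --pt "0.6 0 0 0.5 0 0 0" --pt "0.6 0 0 0 0 0 0"

```text
clock: 11.1
position: [550.9, 210.5, 34.6]
ee_rot: [-0.707, 0.707, -0.0, -0.0]
contact_force: [0.7, 0.5, 0.1]
gripper_width: 51.5
```

>>> servo_tool --pt "0 0 0 0 0 0 0" --pt "0 0 0 0 0 0 0" --pt "0 0 0 0 0 0 0" --pt "0 0 0 0 0 0 0" --pt "0 0 0 0 0 0 0" --pt "0 0 0 0 0 0 0"

```text
clock: 11.7
position: [553.0, 211.6, 36.2]
ee_rot: [0.707, -0.707, 0.001, -0.003]
contact_force: [3.6, -1.8, 5.8]
gripper_width: 26.6
```

>>> servo_tool --pt "0 0 0 -0.5 0 0 0" --pt "0 0 0 -1.5 0 0 0" --pt "0 0 0 -4 0 0 0" --pt "0 0 0 -4 0 0 0" --pt "0 1 1 -3 0 0 0" --pt "0 2 2 -2 0 0 0" --pt "0 3 2 -1 0 0 0" --pt "0 4 2 0 0 0 0" --pt "0 4 1.5 0 0 0 0" --pt "0 4.5 0.5 0 0 0 0" --pt "0 4.5 0 0 0 0 0" --pt "0 4.5 0 0 0 0 0"

```text
clock: 12.9
position: [458.6, -65.5, 193.7]
ee_rot: [0.707, -0.707, -0.001, 0.001]
contact_force: [1.2, 0.1, -1.9]
gripper_width: 26.1
```

>>> servo_tool --pt "0 4.5 0 0 0 0 0" --pt "0 4.5 0 0 0 0 0" --pt "0 4.5 0 0 0 0 0" --pt "0 4.5 0 0 0 0 0" --pt "0 3.5 0 0 0 0 0" --pt "0 2 0 0 0 0 0" --pt "0 1 0 0 0 0 0" --pt "0 0 0 0 0 0 0" --pt "0 0 0 0 0 0 0"

```text
clock: 13.8
position: [460.4, -308.2, 193.8]
ee_rot: [0.707, -0.707, -0.001, 0.0]
contact_force: [-0.1, -0.2, -0.8]
gripper_width: 26.7
```

```bash
python3 - <<'E'
from h import *
for i in range(3):
    d=get_image("wrist");s=read_state();print(s["position"].round(1),s["contact_force"].round(1),s["gripper_width"],s["ee_rot"].round(4))
cv2.imwrite("pics/w4.png",d["image"][:,:,::-1]);print(px(d,[460.8,-311.3,20]))
E
```

```text
[ 460.6 -308.   194.1] [ 0.1  0.9 -1.2] 26.964789400060873 [ 7.075e-01 -7.068e-01 -7.000e-04  0.000e+00]
[ 460.8 -308.   194.3] [ 0.7  1.1 -0.7] 26.545774001654294 [ 7.076e-01 -7.066e-01 -4.000e-04 -0.000e+00]
[ 461.  -308.   194.4] [-0.4 -0.3 -1. ] 26.610180332424072 [ 7.076e-01 -7.066e-01 -2.000e-04 -1.000e-04]
(np.float64(317.43457715167955), np.float64(216.8744338728387))
```

View pics/w4.png

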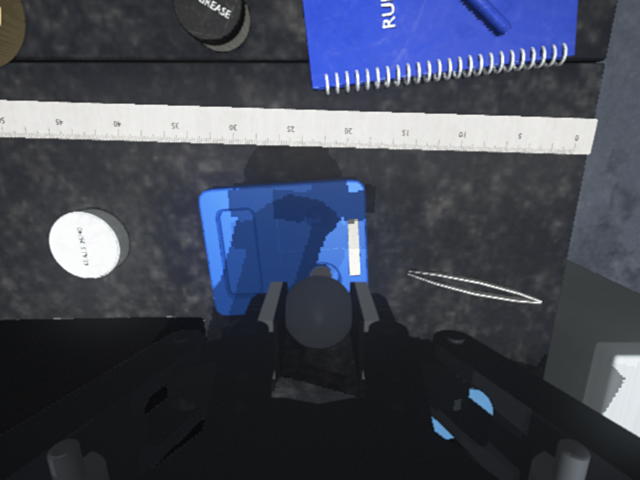

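Steel ball held centred at (319,312), and the white vial's cap is still at the well. Checking the ball's offset from the TCP.

```bash
python3 - <<'E'
from h import *
d=get_image("wrist");s=read_state();print(s["position"].round(1))
for v in(310,312,314):print(w(d,319,v,191).round(1))
E
```

```text
[ 461.  -308.2  194.5]
[ 460.2 -307.8  191. ]
[ 460.2 -306.8  191. ]
[ 460.2 -305.9  191. ]
```

>>> servo_tool --pt "0 0.4 0 3 0 0 0" --pt "0 0 0 4 0 0 0" --pt "0 0 0 3.5 0 0 0" --pt "0 0 0 2.5 0 0 0" --pt "0 0 0 1.2 0 0 0" --pt "0 0 0 0.8 0 0 0" --pt "0 0 0 0.4 0 0 0" --pt "0 0 0 0.2 0 0 0" --pt "0 0 0 0 0 0 0"

```text
clock: 14.9
position: [461.5, -313.4, 39.1]
ee_rot: [0.707, -0.707, 0.001, -0.0]
contact_force: [1.0, -0.0, 0.2]
gripper_width: 27.1
```

>>> servo_tool --pt "0 0 0 0.1 0 0 0" --pt "0 0 0 0 0 0 0"

```text
clock: 15.1
position: [461.2, -313.4, 37.9]
ee_rot: [-0.707, 0.707, -0.001, 0.0]
contact_force: [-0.4, 0.2, -2.0]
gripper_width: 26.5
```

>>> servo_tool --pt "0 -0.1 0 0.1 0 0 0" --pt "0 0 0 0 0 0 0"

```text
clock: 15.3
position: [460.9, -312.2, 36.4]
ee_rot: [-0.707, 0.707, -0.0, 0.0]
contact_force: [0.2, -0.4, -0.7]
gripper_width: 26.5
```

>>> servo_tool --pt "0 0 0 0.1 0 0 0" --pt "0 0 0 0 0 0 0"

```text
clock: 15.5
position: [461.3, -312.5, 35.6]
ee_rot: [0.707, -0.707, 0.0, -0.0]
contact_force: [0.4, 0.0, 1.0]
gripper_width: 26.7
```

>>> servo_tool --pt "0 0 0 0.1 0 0 0" --pt "0 0 0 0 0 0 0"

```text
clock: 15.7
position: [461.5, -312.7, 35.1]
ee_rot: [0.707, -0.707, 0.001, -0.0]
contact_force: [-0.6, 0.5, 4.3]
gripper_width: 26.8
```

>>> servo_tool --pt "0 0 0 0 0 0 0" --pt "0 0 0 0 0 0 0"

```text
clock: 15.9
position: [461.5, -312.7, 35.1]
ee_rot: [0.707, -0.707, 0.001, -0.0]
contact_force: [-0.4, -0.1, 5.9]
gripper_width: 27.0
```

>>> servo_tool --pt "0.6 0 0 0 0 0 0" --pt "0.6 0 0 0 0 0 0" --pt "0.6 0 0 0 0 0 0" --pt "0.6 0 0 0 0 0 0" --pt "0.6 0 0 -0.5 0 0 0" --pt "0.6 0 0 -2 0 0 0" --pt "0.6 0 0 -4 0 0 0" --pt "0.6 0 0 -4 0 0 0" --pt "0.6 0 0 -4 0 0 0" --pt "0.6 -1 0 -2 0 0 0" --pt "0.6 -3 0.4 0 0 0 0" --pt "0.6 -4.5 0.5 0 0 0 0"

```text
clock: 17.1
position: [452.4, -227.5, 200.4]
ee_rot: [-0.706, 0.708, -0.001, 0.001]
contact_force: [1.4, 0.7, -0.6]
gripper_width: 51.0
```

>>> servo_tool --pt "0.6 -4.5 0.5 0 0 0 0" --pt "0.6 -4.5 0 0 0 0 0" --pt "0.6 -4.5 0 0 0 0 0" --pt "0.6 -4.5 0 0 0 0 0" --pt "0.6 -4.5 0 0 0 0 0" --pt "0.6 -4.5 0 0 0 0 0" --pt "0.6 -4.5 0 0 0 0 0" --pt "0.6 -4.5 0 0 0 0 0" --pt "0.6 -4.5 0 0 0 0 0" --pt "0.6 -4.5 0 0 0 0 0" --pt "0.6 -4.5 0 0 0 0 0" --pt "0.6 -4.5 0 0 0 0 0"

```text
clock: 18.3
position: [446.5, 314.6, 199.8]
ee_rot: [0.707, -0.707, -0.0, -0.0]
contact_force: [1.2, -0.3, 0.3]
gripper_width: 50.9
```

>>> servo_tool --pt "0.6 -3.5 0 0 0 0 0" --pt "0.6 -2 0 0 0 0 0" --pt "0.6 0 0 0 0 0 0" --pt "0.6 0 0 0 0 0 0"

```text
clock: 18.7
position: [446.6, 367.5, 199.1]
ee_rot: [0.707, -0.707, -0.0, 0.0]
contact_force: [0.2, -0.2, 0.0]
gripper_width: 51.2
```

```bash
python3 - <<'E'
from h import *
d=get_image("top")
a=cv2.resize(d["image"][240:330,370:470,::-1],None,fx=4,fy=4,interpolation=2)
print(px(d,[460.8,-311.3,31]),px(d,[456.7,-251.5,56]))
d=get_image("wrist");im=d["image"][:,:,::-1];s=read_state();print(s["position"].round(1),s["gripper_width"],s["ee_rot"])
for p in([446.8,355.9,51],[539,341.4,32],[463.8,267,15]):print(px(d,p))
cv2.imwrite("pics/w5.png",np.hstack([a,im[:360,140:540]]))
E
```

```text
(np.float64(435.15261912269654), np.float64(298.2785557027674)) (np.float64(411.57394606823925), np.float64(299.0391709085249))
[446.8 366.7 199.4] 51.20956703608488 [-7.06838782e-01  7.07374636e-01 -1.56553267e-05 -2.45946203e-04]
(np.float64(317.1644371743285), np.float64(214.27444094320052))
(np.float64(207.1896572879666), np.float64(192.98957654866453))
(np.float64(296.4916322950145), np.float64(100.36439331585544))
```

View pics/w5.png

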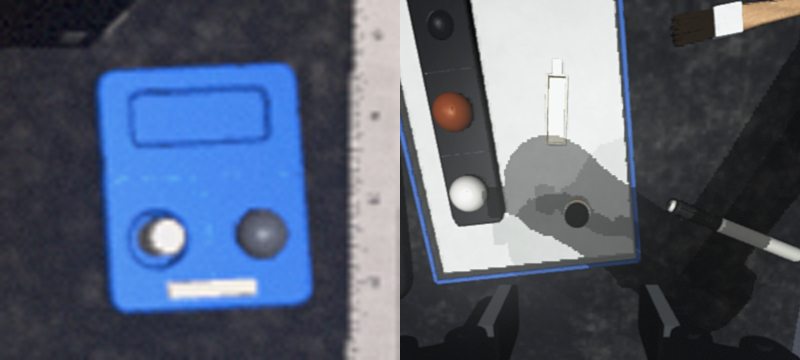

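Steel ball seated at (435.2,298.3), exactly as predicted, and the white vial is upright. The black cap is at (317,214) as predicted. Picking it.

>>> servo_tool --pt "0.6 1.0 0 2 0 0 0" --pt "0.6 0 0 4 0 0 0" --pt "0.6 0 0 4 0 0 0" --pt "0.6 0 0 3 0 0 0" --pt "0.6 0 0 2 0 0 0" --pt "0.6 0 0 1 0 0 0" --pt "0.6 0 0 0.5 0 0 0" --pt "0 0 0 0 0 0 0" --pt "0 0 0 0 0 0 0" --pt "0 0 0 0 0 0 0" --pt "0 0 0 0 0 0 0" --pt "0 0 0 0 0 0 0"

```text
clock: 20.0
position: [447.6, 358.5, 35.8]
ee_rot: [0.707, -0.707, 0.0, -0.001]
contact_force: [0.4, -0.8, 6.2]
gripper_width: 19.6
```

>>> servo_tool --pt "0 0 0 0 0 0 0" --pt "0 0 0 -1 0 0 0" --pt "0 0 0 -3 0 0 0" --pt "0 0 0 -4 0 0 0" --pt "0 0 0 -4 0 0 0" --pt "0 0 0 -4 0 0 0" --pt "0 0 0 -4 0 0 0" --pt "0 3 0 0 0 0 0" --pt "0 4 0 0 0 0 0" --pt "0 4 0 0 0 0 0" --pt "0 4 0 0 0 0 0" --pt "0 4 0 0 0 0 0"

```text
clock: 21.2
position: [446.3, 166.2, 234.7]
ee_rot: [0.707, -0.707, -0.0, -0.0]
contact_force: [0.8, -0.6, 0.1]
gripper_width: 19.5
```

>>> servo_tool --pt "0 4 0 0 0 0 0" --pt "0 2 0 0 0 0 0" --pt "0 0.5 0 0 0 0 0" --pt "0 0 0 0 0 0 0" --pt "0 0 0 0 0 0 0"

```text
clock: 21.7
position: [447.1, 103.4, 234.5]
ee_rot: [0.707, -0.707, -0.0, -0.0]
contact_force: [-1.0, 0.0, 0.1]
gripper_width: 19.5
```

```bash
python3 - <<'E'
from h import *
d=get_image("wrist");im=d["image"][:,:,::-1].copy();cv2.imwrite("pics/w6.png",im)
np.save("pics/w6.npy",d,allow_pickle=True);s=read_state();print(s["position"].round(1),s["gripper_width"])
r=holder(d,(5,150,60),(22,255,255));print(r)
c=inh([482.7,15.3],-6.8,-30,30);print(c,px(d,[*c,20]))
E
```

```text
[447.1 103.6 234.4] 19.691111628768088
((482.57513427734375, 15.880752563476562), (119.92452239990234, 143.89352416992188), 82.70641326904297)
[456.46315381  48.64108429] (np.float64(307.6504162606209), np.float64(154.7521428996958))
```

View pics/w6.png

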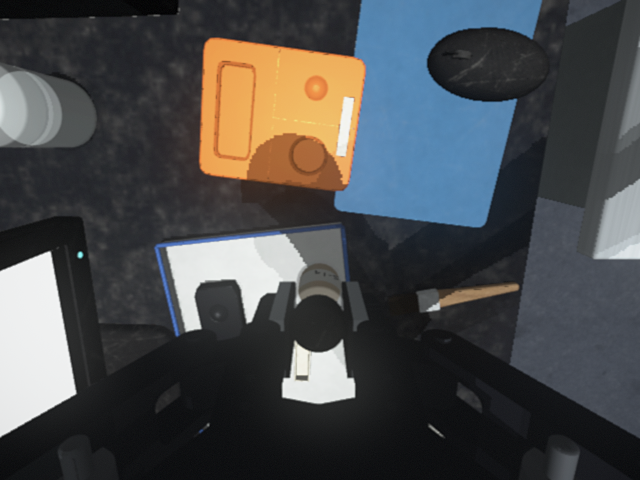

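Black vial held. The orange holder measures (482.6, 15.9) with yaw −7.3°. The well is at (309,155), which agrees with the model.

>>> servo_tool --pt "0 2.5 -0.5 0 0 0 0" --pt "0 2 -0.5 0 0 0 0" --pt "0 0.7 0 3 0 0 0" --pt "0 0 0 4 0 0 0" --pt "0 0 0 4 0 0 0" --pt "0 0 0 3 0 0 0" --pt "0 0 0 2 0 0 0" --pt "0 0 0 1.5 0 0 0" --pt "0 0 0 1 0 0 0" --pt "0 0 0 0.5 0 0 0" --pt "0 0 0 0.3 0 0 0" --pt "0 0 0 0 0 0 0"

```text
clock: 22.95
position: [457.2, 51.0, 41.5]
ee_rot: [0.707, -0.707, 0.0, -0.0]
contact_force: [0.7, -0.2, -0.5]
gripper_width: 19.3
```

>>> servo_tool --pt "0 0 0 0.1 0 0 0" --pt "0 0 0 0 0 0 0"

```text
clock: 23.15
position: [457.4, 50.9, 40.9]
ee_rot: [0.707, -0.707, 0.0, -0.001]
contact_force: [-0.8, 0.4, -0.1]
gripper_width: 19.4
```

>>> servo_tool --pt "0 0 0 0.1 0 0 0" --pt "0 0 0 0 0 0 0" --pt "0 0 0 0 0 0 0"

```text
clock: 23.45
position: [457.5, 50.9, 40.7]
ee_rot: [0.707, -0.707, 0.0, -0.001]
contact_force: [-2.2, 1.0, 9.7]
gripper_width: 19.6
```

>>> servo_tool --pt "0 0 0 -0.1 0 0 0" --pt "0.6 0 0 0 0 0 0" --pt "0.6 0 0 0 0 0 0" --pt "0.6 0 0 0 0 0 0" --pt "0.6 0 0 0 0 0 0" --pt "0.6 0 0 -1 0 0 0" --pt "0.6 0 0 -3 0 0 0" --pt "0.6 0 0 -4 0 0 0" --pt "0.6 0 0 -4 0 0 0" --pt "0.6 0 0 -4 0 0 0" --pt "0.6 -2 -1 0 0 0 0" --pt "0.6 -4 -1 0 0 0 0"

```text
clock: 24.65
position: [477.4, 110.5, 202.6]
ee_rot: [-0.706, 0.708, -0.0, 0.002]
contact_force: [0.9, 1.1, -1.0]
gripper_width: 51.2
```

>>> servo_tool --pt "0.6 -4 -1.2 0 0 0 0" --pt "0.6 -4 -1 0 0 0 0" --pt "0.6 -4 -1 0 0 0 0" --pt "0.6 -4 -1 0 0 0 0" --pt "0.6 -4 -1 0 0 0 0" --pt "0.6 -2.5 -1 0 0 0 0" --pt "0.6 -0.6 0 0 0 0 0" --pt "0.6 0 0 0 0 0 0" --pt "0.6 0 0 0 0 0 0"

```text
clock: 25.55
position: [538.4, 340.9, 200.1]
ee_rot: [-0.707, 0.707, 0.0, -0.001]
contact_force: [-0.4, -0.1, 0.3]
gripper_width: 51.2
```

```bash
python3 - <<'E'
from h import *
d=get_image("top")
a=cv2.resize(d["image"][240:330,250:350,::-1],None,fx=4,fy=4,interpolation=2)
H=[482.6,15.9]
for p,z in(((-30,30),56),((-30,-30),20),((42,0),15)):c=inh(H,-7.2,*p);print(c.round(1),np.subtract(px(d,[*c,z]),[250,240])*4)
d=get_image("wrist");im=d["image"][:,:,::-1];s=read_state();print(s["position"].round(1),s["gripper_width"],s["ee_rot"].round(4))
for p in([539,341.4,32],[463.8,267,15]):print(np.add(px(d,p),[260,0]))
cv2.imwrite("pics/w7.png",np.hstack([a,im[:360,140:540]]))
E
```

```text
[456.6  49.4] [125.27479661 224.97122918]
[449.1 -10.1] [229.28994601 242.66320165]
[524.3  10.6] [198.02726626 116.36900723]
[538.7 340.6 200.6] 51.20640077197007 [-7.068e-01  7.074e-01  0.000e+00 -1.000e-04]
[576.82469385 223.09580989]
[664.89227945 133.23751268]
```

View pics/w7.png

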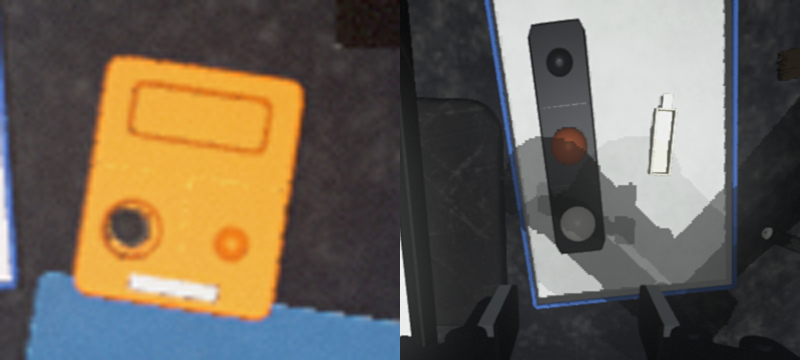

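White ball at (577,223), matching the prediction. The black vial stands in the orange well. Picking the white ball.

>>> servo_tool --pt "0.6 -0.1 0 3 0 0 0" --pt "0.6 0 0 4 0 0 0" --pt "0.6 0 0 4 0 0 0" --pt "0.6 0 0 2.5 0 0 0" --pt "0.6 0 0 1.5 0 0 0" --pt "0.6 0 0 1 0 0 0" --pt "0.6 0 0 0.6 0 0 0" --pt "0 0 0 0 0 0 0" --pt "0 0 0 0 0 0 0" --pt "0 0 0 0 0 0 0" --pt "0 0 0 0 0 0 0" --pt "0 0 0 0 0 0 0"

```text
clock: 26.85
position: [539.4, 343.0, 35.3]
ee_rot: [0.707, -0.707, 0.0, -0.001]
contact_force: [0.4, -0.9, 3.2]
gripper_width: 26.5
```

>>> servo_tool --pt "0 0 0 0 0 0 0"

```text
clock: 26.95
position: [539.4, 343.0, 35.2]
ee_rot: [0.707, -0.707, 0.0, -0.001]
contact_force: [-0.4, -1.1, 3.2]
gripper_width: 26.8
```

```bash
python3 - <<'E'
from h import *
import cv2
im=cv2.imread("pics/w7.png")
d=get_image("wrist");s=read_state();print(s["position"].round(1),s["gripper_width"])
# view w7 pose: same orientation, camera shifted: rebuild extrinsics
E0=d["extrinsics"].copy();E0[:3,3]+=np.array([538.7,340.8,200.6])-s["position"];d["extrinsics"]=E0
for u,v in((407,95),(398,174),(407,107),(389,107+67),(395,107)):print(w(d,u,v,15).round(1))
print(w(d,317,223,32))
E
```

```text
[539.4 343.   35.2] 26.72515342199041
[464.6 236.9  15. ]
[468.2 301.5  15. ]
[463.9 246.2  15. ]
[476.1 301.5  15. ]
[474.  246.2  15. ]
[539.30186029 341.68620798  32.        ]
```

>>> servo_tool --pt "0 0 0 -0.5 0 0 0" --pt "0 0 0 -1.5 0 0 0" --pt "0 0 0 -4 0 0 0" --pt "0 0 0 -4 0 0 0" --pt "0 1 0.5 -4 0 0 0" --pt "0 2.5 1 -2 0 0 0" --pt "0 4 1.5 0 0 0 0" --pt "0 4 1.5 0 0 0 0" --pt "0 4 1.5 0 0 0 0" --pt "0 4 1 0 0 0 0" --pt "0 4 1 0 0 0 0" --pt "0 4 1 0 0 0 0"

```text
clock: 28.2
position: [448.2, 66.4, 195.2]
ee_rot: [0.707, -0.707, 0.0, -0.001]
contact_force: [1.0, -0.3, -1.0]
gripper_width: 26.7
```

>>> servo_tool --pt "0 4 0 0 0 0 0" --pt "0 2.5 0 0 0 0 0" --pt "0 1.2 0 0 0 0 0" --pt "0 0 0 0 0 0 0" --pt "0 0 0 0 0 0 0"

```text
clock: 28.7
position: [449.2, -8.9, 194.6]
ee_rot: [-0.707, 0.707, -0.0, 0.0]
contact_force: [-0.0, -0.3, -1.1]
gripper_width: 26.5
```

```bash
python3 - <<'E'
from h import *
d=get_image("wrist");s=read_state();print(s["position"].round(1),s["gripper_width"])
g=cv2.GaussianBlur(d["image"].min(2),(5,5),0)
m=((g>60)*255).astype(np.uint8)[255:370,270:370]
hsv=cv2.cvtColor(np.ascontiguousarray(d["image"]),cv2.COLOR_RGB2HSV)[255:370,270:370]
m=cv2.inRange(hsv,(0,0,60),(180,70,255))
c=max(cv2.findContours(m,0,1)[0],key=cv2.contourArea);(u,v),r=cv2.minEnclosingCircle(c);u+=270;v+=255;print(u,v,r,w(d,u,v,s["position"][2]-3).round(1))
cv2.imwrite("pics/w8.png",d["image"][:,:,::-1])
E
```

```text
[449.2  -8.6 194.5] 26.794568270267085
319.5 318.1140365600586 70.99046325683594 [448.2  -5.  191.5]
```

View pics/w8.png

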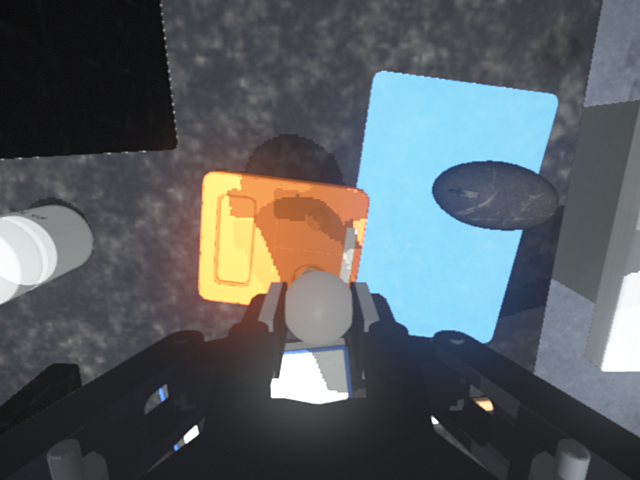

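Ball held at (319,307), about 1.4 mm to −y of the TCP, so it is already over the dimple. Lowering.

>>> servo_tool --pt "0 0 0 3 0 0 0" --pt "0 0 0 4 0 0 0" --pt "0 0 0 3.5 0 0 0" --pt "0 0 0 2.5 0 0 0" --pt "0 0 0 1.2 0 0 0" --pt "0 0 0 0.8 0 0 0" --pt "0 0 0 0.5 0 0 0" --pt "0 0 0 0.2 0 0 0" --pt "0 0 0 0 0 0 0"

```text
clock: 29.65
position: [449.3, -8.9, 37.6]
ee_rot: [0.707, -0.707, 0.0, -0.0]
contact_force: [0.4, 1.6, -0.8]
gripper_width: 26.9
```

>>> servo_tool --pt "0 0 0 0.1 0 0 0" --pt "0 0 0 0 0 0 0"

```text
clock: 29.85
position: [449.2, -9.2, 36.8]
ee_rot: [-0.707, 0.707, -0.0, 0.001]
contact_force: [0.5, -0.1, -1.0]
gripper_width: 26.5
```

>>> servo_tool --pt "0 0 0 0.1 0 0 0" --pt "0 0 0 0 0 0 0"

```text
clock: 30.05
position: [449.0, -9.3, 35.4]
ee_rot: [-0.707, 0.707, -0.0, 0.0]
contact_force: [0.5, -0.4, -0.1]
gripper_width: 26.3
```

>>> servo_tool --pt "0 0 0 0.1 0 0 0" --pt "0 0 0 0 0 0 0"

```text
clock: 30.25
position: [449.2, -9.2, 34.5]
ee_rot: [0.707, -0.707, 0.0, -0.0]
contact_force: [0.1, 0.8, 0.1]
gripper_width: 26.4
```

>>> servo_tool --pt "0 0 0 0.1 0 0 0" --pt "0 0 0 0 0 0 0"

```text
clock: 30.45
position: [449.4, -9.2, 34.0]
ee_rot: [0.707, -0.707, 0.0, -0.0]
contact_force: [-0.9, 0.4, 6.2]
gripper_width: 26.6
```

>>> servo_tool --pt "0.6 0 0 0 0 0 0" --pt "0.6 0 0 0 0 0 0" --pt "0.6 0 0 0 0 0 0" --pt "0.6 0 0 0 0 0 0" --pt "0.6 0 0 -0.5 0 0 0" --pt "0.6 0 0 -2 0 0 0" --pt "0.6 0 0 -4 0 0 0" --pt "0.6 0 0 -4 0 0 0" --pt "0.6 0 0 -4 0 0 0" --pt "0.6 -2 0 -1.5 0 0 0" --pt "0.6 -4 0 0 0 0 0" --pt "0.6 -4 0 0 0 0 0"

```text
clock: 31.65
position: [449.0, 91.6, 194.7]
ee_rot: [-0.706, 0.708, -0.0, 0.001]
contact_force: [0.8, 0.2, -0.7]
gripper_width: 51.5
```

>>> servo_tool --pt "0.6 -4 -0.4 0 0 0 0" --pt "0.6 -4 -0.4 0 0 0 0" --pt "0.6 -4 -0.4 0 0 0 0" --pt "0.6 -3.5 -0.4 0 0 0 0" --pt "0.6 -2 0 0 0 0 0" --pt "0.6 -0.8 0 0 0 0 0" --pt "0.6 0 0 0 0 0 3.2" --pt "0.6 0 0 0 0 0 0" --pt "0.6 0 0 0 0 0 0"

```text
clock: 32.55
position: [464.8, 272.7, 193.4]
ee_rot: [-0.687, 0.727, 0.0, -0.0]
contact_force: [-0.4, 0.1, 1.1]
gripper_width: 51.0
```

```bash
python3 - <<'E'
from h import *
d=get_image("top")
a=cv2.resize(d["image"][240:330,250:350,::-1],None,fx=4,fy=4,interpolation=2)
H=[482.6,15.9]
c=inh(H,-7.2,-30,-30);print(np.subtract(px(d,[*c,31]),[250,240])*4)
d=get_image("wrist");im=d["image"][:,:,::-1];s=read_state();print(s["position"].round(1),s["gripper_width"],s["ee_rot"].round(4))
for p in([463,237,15],[467,301,15]):print(np.add(px(d,p),[260,0]))
np.save("pics/w9.npy",d,allow_pickle=True)
cv2.imwrite("pics/w9.png",np.hstack([a,im[:360,140:540]]))
E
```

```text
[228.92055731 241.9550067 ]
[464.9 272.9 193.5] 51.784193045961736 [-0.687   0.7267  0.     -0.    ]
[577.2045275  179.02195679]
[576.87947914 250.2109062 ]
```

View pics/w9.png

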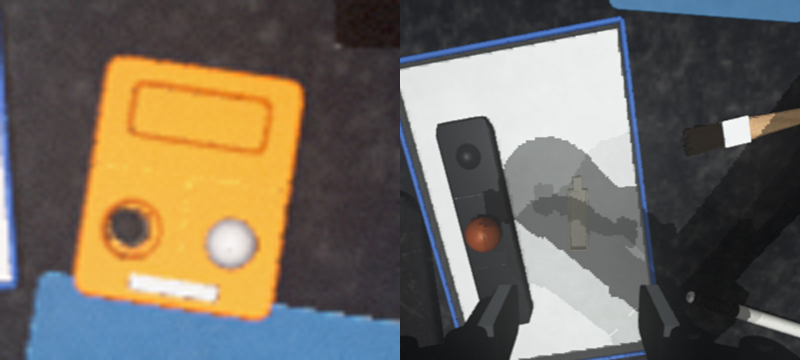

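White ball seated at (231,243), predicted (229,242). The boat is aligned with the jaws at (578,177–248). Descending for it.

>>> servo_tool --pt "0.6 0 0 3 0 0 0" --pt "0.6 0 0 4 0 0 0" --pt "0.6 0 0 4 0 0 0" --pt "0.6 0 0 3 0 0 0" --pt "0.6 0 0 2 0 0 0" --pt "0.6 0 0 1 0 0 0" --pt "0.6 0 0 0.4 0 0 0" --pt "0.6 0 0 0 0 0 0" --pt "0.6 0 0 0 0 0 0"

```text
clock: 33.55
position: [465.6, 274.3, 20.5]
ee_rot: [-0.687, 0.726, -0.0, 0.001]
contact_force: [0.5, 1.0, 0.3]
gripper_width: 51.2
```

>>> servo_tool --pt "0.6 0.1 0 0.1 0 0 0" --pt "0 0 0 0 0 0 0" --pt "0 0 0 0 0 0 0" --pt "0 0 0 0 0 0 0" --pt "0 0 0 0 0 0 0" --pt "0 0 0 0 0 0 0" --pt "0 0 0 0 0 0 0" --pt "0 0 0 0 0 0 0"

```text
clock: 34.35
position: [465.1, 273.0, 19.0]
ee_rot: [-0.687, 0.726, -0.0, 0.0]
contact_force: [-1.3, -0.5, 6.0]
gripper_width: 16.2
```

>>> servo_tool --pt "0 0 0 -0.5 0 0 0" --pt "0 0 0 -1.5 0 0 0" --pt "0 0 0 -4 0 0 0" --pt "0 0 0 -4 0 0 0" --pt "0 0 0 -4 0 0 0" --pt "0 0 0 -2 0 0 4" --pt "0 3 -1 0 0 0 0" --pt "0 4 -1.5 0 0 0 0" --pt "0 4 -1.5 0 0 0 0" --pt "0 4 -1.5 0 0 0 0" --pt "0 4 -1.5 0 0 0 0" --pt "0 3 -1.2 0 0 0 0"

```text
clock: 35.55
position: [518.5, 42.0, 178.3]
ee_rot: [-0.661, 0.75, 0.0, -0.0]
contact_force: [-0.5, 1.5, -1.2]
gripper_width: 16.0
```

>>> servo_tool --pt "0 2 -0.8 0 0 0 0" --pt "0 0.7 -0.2 0 0 0 0" --pt "0 0 0 0 0 0 0" --pt "0 0 0 0 0 0 0"

```text
clock: 35.95
position: [525.0, 16.7, 178.2]
ee_rot: [-0.661, 0.75, 0.0, -0.0]
contact_force: [0.9, 0.3, 0.3]
gripper_width: 16.4
```

```bash
python3 - <<'E'
from h import *
d=get_image("wrist");s=read_state();print(s["position"].round(1),s["gripper_width"],s["ee_rot"].round(4))
print(px(d,[*inh([482.6,15.9],-7.2,42,40),20]),px(d,[*inh([482.6,15.9],-7.2,42,-40),20]))
a=s["position"];z=a[2]+0
for y in(-40,28):print("boat end",px(d,[*inh(a[:2],-7.2,0,y),z-5]))
cv2.imwrite("pics/w10.png",d["image"][:,:,::-1])
E
```

```text
[525.   17.  178.3] 15.913945636818417 [-6.617e-01  7.498e-01  1.000e-04 -0.000e+00]
(np.float64(317.45385674071173), np.float64(263.4353571118836)) (np.float64(317.3186792717788), np.float64(168.67899093675877))
boat end (np.float64(316.9308314749435), np.float64(214.62500555922526))
boat end (np.float64(317.1999059208355), np.float64(366.5464822798016))
```

View pics/w10.png

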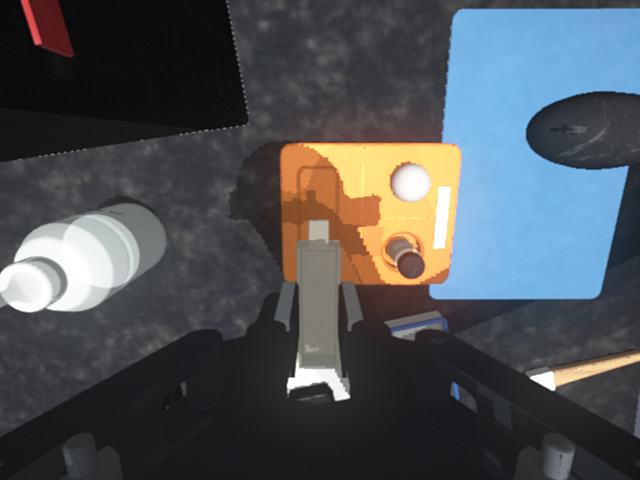

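Boat level and aligned over the slot (slot centre col 317, boat col 319). The black vial and white ball are in place in the orange holder. Lowering.

>>> servo_tool --pt "0 0.1 0 3 0 0 0" --pt "0 0 0 4 0 0 0" --pt "0 0 0 3 0 0 0" --pt "0 0 0 2 0 0 0" --pt "0 0 0 1.3 0 0 0" --pt "0 0 0 0.7 0 0 0" --pt "0 0 0 0.4 0 0 0" --pt "0 0 0 0 0 0 0" --pt "0 0 0 0 0 0 0"

```text
clock: 36.9
position: [525.6, 15.6, 35.0]
ee_rot: [-0.662, 0.75, -0.0, 0.001]
contact_force: [0.3, 0.1, 0.5]
gripper_width: 15.9
```

>>> servo_tool --pt "0 0 0 0.1 0 0 0" --pt "0 0 0 0 0 0 0"

```text
clock: 37.1
position: [525.3, 15.2, 33.8]
ee_rot: [-0.661, 0.75, -0.0, 0.0]
contact_force: [0.6, -1.1, -0.1]
gripper_width: 16.4
```

>>> servo_tool --pt "0 0 0 0.1 0 0 0" --pt "0 0 0 0 0 0 0"

```text
clock: 37.3
position: [525.1, 15.1, 32.4]
ee_rot: [-0.661, 0.75, -0.0, 0.0]
contact_force: [0.7, -0.1, -0.6]
gripper_width: 16.1
```

>>> servo_tool --pt "0 0 0 0.1 0 0 0" --pt "0 0 0 0 0 0 0"

```text
clock: 37.5
position: [525.2, 15.2, 31.5]
ee_rot: [-0.661, 0.75, -0.0, 0.0]
contact_force: [0.2, -0.8, 1.4]
gripper_width: 16.2
```

>>> servo_tool --pt "0 0 0 0.1 0 0 0" --pt "0 0 0 0 0 0 0"

```text
clock: 37.7
position: [525.5, 15.1, 31.1]
ee_rot: [-0.661, 0.75, -0.0, 0.0]
contact_force: [-1.2, -0.3, 5.2]
gripper_width: 16.0
```

>>> servo_tool --pt "0.5 0 0 0 0 0 0" --pt "0.5 0 0 0 0 0 0" --pt "0.5 0 0 0 0 0 0" --pt "0.5 0 0 0 0 0 0" --pt "0.5 0 0 -0.5 0 0 0" --pt "0.5 0 0 -2 0 0 0" --pt "0.5 0 0 -4 0 0 0" --pt "0.5 0 0 -4 0 0 0" --pt "0.5 0 0 -4 0 0 0" --pt "0.5 -2 0 -3 0 0 0" --pt "0.5 -4 1 0 0 0 0" --pt "0.5 -4 1 0 0 0 0"

```text
clock: 38.9
position: [518.0, 117.8, 207.2]
ee_rot: [-0.661, 0.751, -0.0, 0.002]
contact_force: [0.6, -0.1, -0.9]
gripper_width: 42.9
```

>>> servo_tool --pt "0.5 -2 0.5 0 0 0 0" --pt "0.5 -1 0 0 0 0 0" --pt "0.5 0 0 0 0 0 0" --pt "0.5 0 0 0 0 0 0"

```text
clock: 39.3
position: [516.5, 146.6, 205.2]
ee_rot: [-0.661, 0.75, 0.0, -0.0]
contact_force: [0.3, 0.1, -1.1]
gripper_width: 42.6
```

```bash
python3 - <<'E'
from h import *
d=get_image("top");a=d["image"][240:330,:,::-1]
f=lambda i:cv2.resize(i,None,fx=3,fy=3,interpolation=2)
t=np.hstack([f(a[:,250:350]),f(a[:,370:470])])
d=get_image("wrist");print(read_state()["position"].round(1))
b=cv2.resize(d["image"][20:300,180:540,::-1],(600,330+0),interpolation=2)
cv2.imwrite("pics/w11.png",np.vstack([t,b]))
E
```

```text
[516.6 146.2 205.2]
```

View pics/w11.png

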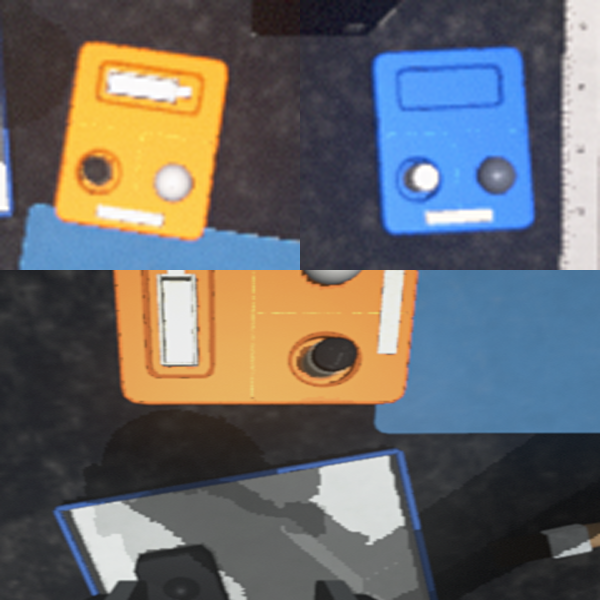

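Everything is placed. The boat lies in the orange slot, centred and upright. Both vials stand in their wells and both balls sit in their dimples. The gripper is clear, so I'm handing in.

```bash
python3 -c "
from bench import *
print(job_done())"
```

```text
the job is handed in; nothing more can be done
None
```

Both kits are made up and handed in, using about 39 s of the 120 s. I set the items down in the order asked:
- **Blue holder:** white-capped vial, then steel ball.
- **Orange holder:** black-capped vial, then white ball, then boat.

**Placing:** I lowered each item in 1 mm steps until it touched down, with 4–11 N on the wrist, and then released it.

**Last checks:** The final top and wrist pictures showed:
- both vials upright in their wells;
- both balls in their dimples, within about 1 mm of where a seated ball should appear;
- the boat lying upright inside the slot;
- the gripper clear of everything.

I moved nothing else. The brown ball was still in its rack when last seen, before the boat pick. The wash bottle looked undisturbed during the boat placing. The grease jar was not looked at again at the end, but the arm never went near it.

**Disagreements:** Gripper width read about 2–3 mm under the true sizes throughout. TCP readings shifted by 1–2 mm between high and low poses. Neither affected the fits.

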